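# Pantry stock check: point out two jars and log them

## Robot

A 6-joint arm with a two-finger parallel gripper is mounted at the origin on the work surface. World frame = base frame: x ahead of the robot, y to its left, z up, the work surface at z = 0. Lengths are in m, angles in rad, forces in N, time in s.
With the tool pointing down it reaches from about 0.35 to 0.975 m from the base axis. Payload 4.9 kg.
Tool frame: the origin (TCP) lies between the finger pads, 19 mm behind the fingertips; this is the grasp point; z points along the fingers, y is the line along which they close (so a half turn about z gives the same grasp; the last joint's range is limited). The gripper opens to 85 mm and grips with 20 to 120 N. Pads are 22 mm wide; open, the fingers measure 114 mm over their backs; the gripper's body (76 mm by 85 mm) begins 54 mm behind the grasp point. The pads swing forward as they close: fully open they stand 13 mm farther back than shut.
Start: joints at [-1.265, 0.053, 1.613, -0, 1.476, -0.119], TCP at [0.258, -0.569, 0.25] pointing down, gripper open.
Joint ranges: [-3.01, 3.01], [-1.01, 2.22], [0.06, 2.58], [-1.02, 4.17], [0.09, 2.62], [-3.14, 3.14]. Speed limits (rad/s): [2.57, 2.57, 3.14, 3.14, 3.14, 3.14].

## Interface

Orientations are given as a unit quaternion [w, x, y, z].
In Python, from cell import * gives the robot as it stands. The module is installed in compiled form; this text tells all that it offers.
- The arm moves only by the shell command python3 -m creep 'ROWS'. ROWS is JSON, a list of rows, each a list of 3 entries, a list of its own where there are three numbers: the shift along the tool's x, y, z in m, then the turn, a rotation vector about the tool's x, y, z in rad, then the opening, from -1 (shut) to 1 (fully open). In form: [[[x, y, z], [rx, ry, rz], hand], ...]. A call has 1 to 12 rows; each row shifts and turns the commanded pose from where the row before left it, along the tool's axes as they then stand; what a row does not reach is not made up. A row lasts 1/8 s, in which the tool goes at most 62.5 mm and 10.7 degrees, less where a joint would pass 70% of its speed; a pose out of reach is approached as far as the arm can. A call with a gripper value outside its range is refused whole. The fingers move at their own pace and stop on an object; the grip force is fixed at half the most. Time passes only in rows, so rows that do not move let the fingers close. It gives the time, the measured TCP pose, the force, the opening and the grip force at its end, in the units of the state.
- sense(): the state, without advancing time (a new reading comes with each control period).
- capture(name): name is "side" or "top" or "wrist"; returns (picture, depth): 384x512x3 uint8, red, green, blue; 384x512 float32, m along the optical axis (not along the pixel's ray), 0 where there is no reading.
- camera_info(name): a dict with "mtx" (3x3 intrinsics, pixels), "k1" (the pictures are not rectified: a ray, as slopes to the right and down, at radius r is drawn at 1 + k1 r^2 times it, then the intrinsics apply), "world_from_camera" (4x4, takes a point from camera to world coordinates). Camera axes: x right, y down, z forward; pixel columns grow to the right and rows downward; lengths in m; the calibration is good to about 2 mm. A picture is of the moment at which its call begins: read the wrist's pose just before it. camera_info takes no time and is no camera call; for the wrist camera it gives the pose at the moment of the call.
- close_job(): hands the job in; it is judged then, once.
The state is a dict: "t": time; "qpos": joint angles; "joint_vel": joint speeds; "tau": joint torques, N m; "tcp_pos": TCP position; "ee_rot": TCP orientation; "contact_force": force on the tool from outside, world axes, zero at the start; "torque": the same for the moment, N m; "finger_gap": opening from 0.0 (shut) to 1.0 (fully open); "grip_force": force on a finger pad.
Only numpy, scipy, OpenCV 4.12 (cv2) and the standard library are available. Lean on these libraries where they do the work, as an engineer would, in place of code of your own. Each camera call takes 0.05 s, during which the arm holds its last target. There are 200 camera calls.

## Task

Do the pantry stock check: point at the jar with the orange lid, and then at the jar with the blue lid, each time bringing the fingertips, pointing down, to about two centimetres above the middle of the lid and keeping them there for two seconds without touching it. Then push the green button on the grey counter box fully down with the fingertips to log the check, and let it come back up. Do not touch or move any jar or the tin, do not point at any of the others, and leave the red button alone.

Things in the scene. Friction and masses are not known exactly. Their poses are not given: they have to be found in the camera images.
- orange_jar: amber glass jar with a paper label and an ORANGE lid; loose, standing upright on the counter, 68 mm across, 95 mm tall. The lid is 65 mm across and 18 mm tall. Origin: centre of its underside; z up.
- orange_jar_top (a point): centre of the top face of the orange jar's lid, 95 mm above the counter; z up.
- blue_jar: amber glass jar with a paper label and a BLUE lid; loose, standing upright on the counter, 68 mm across, 115 mm tall. The lid is 65 mm across and 18 mm tall. Origin: centre of its underside; z up.
- blue_jar_top (a point): centre of the top face of the blue jar's lid, 115 mm above the counter; z up.
- white_jar: amber glass jar with a paper label and a WHITE lid, a bystander; loose, standing upright on the counter, 68 mm across, 85 mm tall. The lid is 65 mm across and 18 mm tall. Origin: centre of its underside; z up.
- white_jar_top (a point): centre of the top face of the white jar's lid, 85 mm above the counter; z up.
- black_jar: amber glass jar with a paper label and a BLACK lid, a bystander; loose, standing upright on the counter, 68 mm across, 105 mm tall. The lid is 65 mm across and 18 mm tall. Origin: centre of its underside; z up.
- black_jar_top (a point): centre of the top face of the black jar's lid, 105 mm above the counter; z up.
- tin: food tin, red sleeve and bare metal ends, a bystander; loose, standing upright on the counter, 68 mm across, 90 mm tall. Origin: centre of its underside; z up.
- tin_top (a point): centre of the top face of the tin's end, 90 mm above the counter; z up.
- counter: stock counter box, grey, fixed, 100 (x) by 160 (y) by 36 mm tall, turned up to 0.6 rad either way, with a dark screen along its +x side and two push buttons 90 mm apart along its y on top: green at its +y end, red at its -y end. Origin: centre of its underside; z up.
- log_top (a point): centre of the top face of the GREEN button (28 mm across), 58 mm above the counter surface; it stands 10 mm proud of a round black housing 44 mm across, and goes straight down.
- log (a joint): travel of the green button: 0 up, 0.006 m fully down; sprung, about 5 N to push fully down, comes back up when let go.
- clear_top (a point): centre of the top face of the RED button, of the same size; not to be pressed.
- clear (a joint): travel of the red button: 0 up, 0.006 m fully down.
Things that resemble listed ones, but are neither listed nor needed, are in the scene too. Several things look just like the counter: the one meant starts nearest to the robot's base.

How it is judged:
On the way, in this order (a step that is already met when the one before it is completed fails the run):
1. the fingers point down at the orange lid: tool point within 25 mm of its centre line, 8 to 75 mm above it, for 1.5 s (horizontal distance between the grasp point and orange_jar_top below 0.025 m and z of the grasp point in the frame of orange_jar_top between 0.008 and 0.075 m and angle between the grasp point's own z axis and vertical above 2.25 rad), for 1.5 s.
2. then the same at the blue lid, for 1.5 s (horizontal distance between the grasp point and blue_jar_top below 0.025 m and z of the grasp point in the frame of blue_jar_top between 0.008 and 0.075 m and angle between the grasp point's own z axis and vertical above 2.25 rad), for 1.5 s.
3. then the fingers push the green button down, at least 4.5 mm of its 6 mm (value of joint log above 0.0045 m and contact force between the fingers and counter above 0.5 N), for 0.05 s.
At the end, for the whole second after the job is handed in: Both buttons are up (less than 1.5 mm down), and every jar and the tin stands at rest, upright (within 0.1 rad), within 10 mm of where it started (value of joint each of log, clear below 0.0015 m and distance of each of orange_jar, blue_jar, white_jar, black_jar, tin from where it was at the start of the episode below 0.01 m and angle between each of orange_jar, blue_jar, white_jar, black_jar, tin's own z axis and vertical below 0.1 rad and linear speed of each of orange_jar, blue_jar, white_jar, black_jar, tin below 0.02 m/s); the robot touches nothing.
It fails at once if a jar or the tin is touched by the robot (contact force between any of the fingers, the arm and orange_jar above 0.3 N or contact force between any of the fingers, the arm and blue_jar above 0.3 N or contact force between any of the fingers, the arm and white_jar above 0.3 N or contact force between any of the fingers, the arm and black_jar above 0.3 N or contact force between any of the fingers, the arm and tin above 0.3 N).
It fails at once if a jar or the tin is shifted more than 10 mm, tipped or lifted (distance of any of orange_jar, blue_jar, white_jar, black_jar, tin from where it was at the start of the episode above 0.01 m or angle between any of orange_jar, blue_jar, white_jar, black_jar, tin's own z axis and vertical above 0.15 rad).
It fails at once if the white-lidded jar, the black-lidded jar or the tin is pointed at (tool point within 20 mm of its centre line and less than 45 mm above its top) ((horizontal distance between the grasp point and white_jar_top below 0.02 m and z of the grasp point in the frame of white_jar_top between -0.02 and 0.045 m) or (horizontal distance between the grasp point and black_jar_top below 0.02 m and z of the grasp point in the frame of black_jar_top between -0.02 and 0.045 m) or (horizontal distance between the grasp point and tin_top below 0.02 m and z of the grasp point in the frame of tin_top between -0.02 and 0.045 m)).
It fails at once if the red button is pressed (value of joint clear above 0.002 m).
It also fails if it takes over 51 s, if anything falls off the work surface, if the arm or the gripper's body presses on something with over 40 N, if the wrist force passes 120 N, or if a joint passes its speed limit or range.

## Working session

There is one attempt and no reset: what is moved stays moved. The work goes in short steps, Python scripts to look and compute and a shell command to move; the robot and the scene stay as the last step left them, time stands still between calls to the robot, and variables do not carry over. Pictures are saved under pics/ and viewed, at most 10 in all, crops included, and the job is handed in when it is done.

```bash
mkdir -p pics; cat > h.py <<'E'
import numpy as np, cv2
from cell import *
def save(n,im): cv2.imwrite('pics/'+n,im[:,:,::-1])
def ray(ci,u,v):
    K=np.array(ci['mtx']);T=np.array(ci['world_from_camera'])
    p=cv2.undistortPoints(np.array([[[u,v]]],float),K,np.array([ci['k1'],0,0,0,0.]))[0,0]
    return T[:3,3],T[:3,:3]@np.array([p[0],p[1],1])
def onplane(ci,u,v,z):
    o,d=ray(ci,u,v);return o+d*(z-o[2])/d[2]
def cloud(ci,dep):
    K=np.array(ci['mtx']);T=np.array(ci['world_from_camera'])
    h,w=dep.shape;g=np.stack(np.meshgrid(np.arange(w),np.arange(h)),-1).reshape(-1,1,2).astype(float)
    p=cv2.undistortPoints(g,K,np.array([ci['k1'],0,0,0,0.])).reshape(h,w,2)
    P=np.dstack([p[...,0]*dep,p[...,1]*dep,dep]);return P@T[:3,:3].T+T[:3,3]
E
python3 - <<'E'
from h import *
s=sense();print(s['t'],s['tcp_pos'],s['ee_rot'])
a,da=capture('top');b,db=capture('side')
np.savez('v0.npz',a=a,da=da,b=b,db=db)
save('top0.png',cv2.resize(a,(800,600)));save('side0.png',cv2.resize(b,(800,600)))
for n in('top','side'):print(camera_info(n))
E
```

```text
0.0 [ 0.25740851 -0.5688885   0.24875374] [-1.03914797e-03  9.77524054e-01  2.10821330e-01 -9.98667700e-05]
{'mtx': array([[416.37121599,   0.        , 250.70584809],
       [  0.        , 416.37121599, 189.7584919 ],
       [  0.        ,   0.        ,   1.        ]]), 'k1': -0.10315057011109038, 'world_from_camera': array([[-0.01047016, -0.98983591,  0.14182822,  0.43394706],
       [-0.99988426,  0.01192937,  0.00944222,  0.05835936],
       [-0.01103817, -0.14171294, -0.98984625,  1.11770695],
       [ 0.        ,  0.        ,  0.        ,  1.        ]])}
{'mtx': array([[373.01073516,   0.        , 256.85206575],
       [  0.        , 373.01073516, 196.70777085],
       [  0.        ,   0.        ,   1.        ]]), 'k1': -0.09400934557538133, 'world_from_camera': array([[-0.99906905, -0.03948544,  0.01737605,  0.56111336],
       [-0.04020826,  0.70636288, -0.70670699,  0.72228536],
       [ 0.01563085, -0.70674775, -0.70729294,  0.75100682],
       [ 0.        ,  0.        ,  0.        ,  1.        ]])}
```

View pics/top0.png

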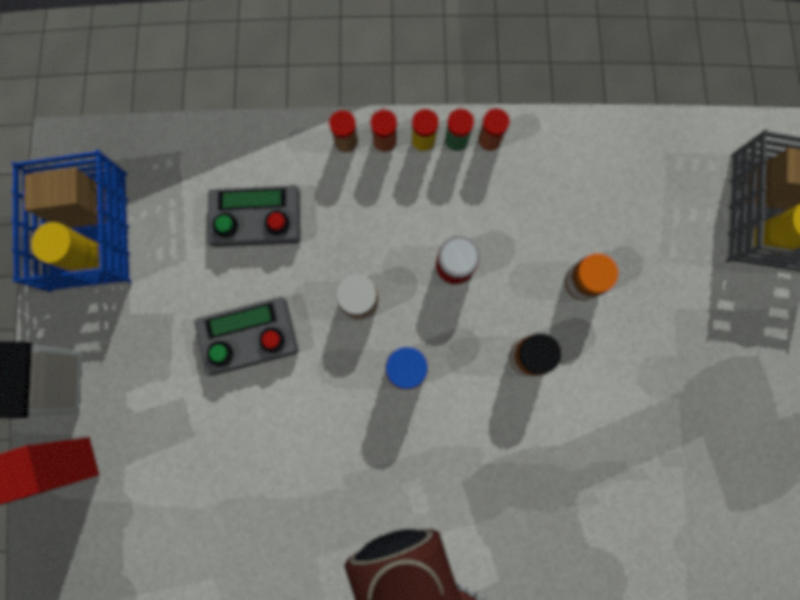

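View pics/side0.png

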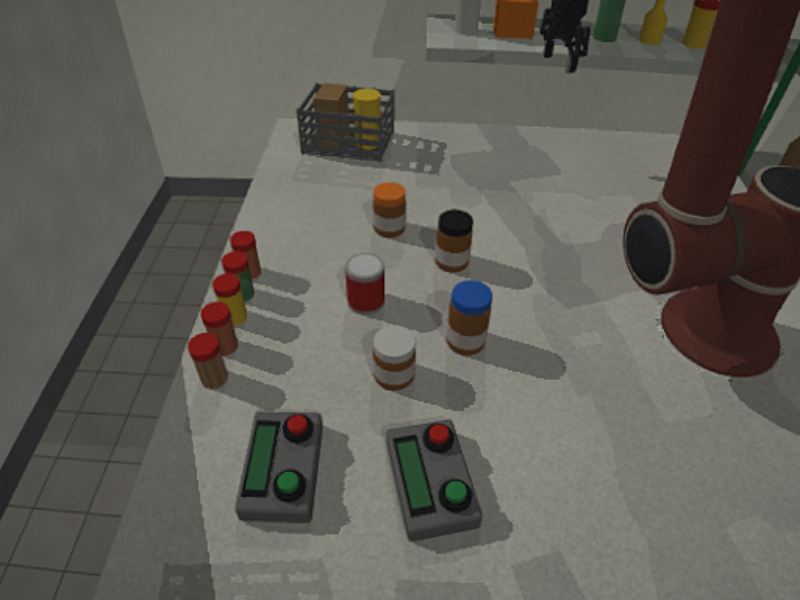

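The top view (800x600) shows the orange lid at (597,274), blue (407,368), white (357,295), black (538,354) and the tin at (458,258). There are two candidate counter boxes: A at (245,337) with green (218,353) and red (271,340), and B at (253,215) with green (224,224). Box A is lower in the picture, so it is nearer the base. I'll measure both and confirm in a crop.

```bash
python3 - <<'E'
from h import *
f=np.load('v0.npz');ct,cs=camera_info('top'),camera_info('side')
H={'orange':(5,18,150,90),'blue':(105,125,130,60),'green':(50,75,110,60)}
C={}
for v,im,dep,ci in(('top',f['a'],f['da'],ct),('side',f['b'],f['db'],cs)):
    hsv=cv2.cvtColor(im,cv2.COLOR_RGB2HSV);P=cloud(ci,dep)
    for n,(l,h,s,val) in H.items():
        m=cv2.inRange(hsv,(l,s,val),(h,255,255))
        k,L,st,ce=cv2.connectedComponentsWithStats(m)
        for i in range(1,k):
            if st[i,4]<60: continue
            q=P[(L==i)&(dep>0)];zt=np.percentile(q[:,2],90);q=q[abs(q[:,2]-zt)<.006]
            r,_=cv2.minEnclosingCircle(q[:,:2].astype(np.float32))
            print(v,n,st[i,4],ce[i].round(1)*1.5625,'ztop',zt.round(3),'med',np.median(q,0).round(4),'circ',np.round(r,4))
# height map top cloud: clusters of height>0.05 for all objects
P=cloud(ct,f['da']);m=((P[...,2]>.07)&(P[...,2]<.13)&(P[...,0]>.2)).astype(np.uint8)
k,L,st,ce=cv2.connectedComponentsWithStats(m)
for i in range(1,k):
    if st[i,4]>150:
        q=P[L==i];z=np.percentile(q[:,2],90);q=q[abs(q[:,2]-z)<.006];print('obj',ce[i]*1.5625,z.round(3),np.median(q,0).round(3),np.ptp(q[:,:2],axis=0).round(3))
for z in (.095,): print(onplane(ct,597/1.5625,274/1.5625,z),onplane(cs,389/1.5625,193/1.5625,z))
print('blue',onplane(ct,407/1.5625,367/1.5625,.115),onplane(cs,472/1.5625,295/1.5625,.115))
c=f['a'][170:260,110:210];d=f['a'][110:260,110:210]
save('crop.png',cv2.resize(d,(400,600),interpolation=cv2.INTER_CUBIC))
E
```

```text
top orange 500 [596.71875 272.8125 ] ztop 0.097 med [ 0.6163 -0.263   0.0952] circ [ 0.6169 -0.2632]
top blue 2820 [ 79.0625 226.875 ] ztop 0.116 med [0.7203 0.6216 0.1159] circ [0.719  0.6185]
top blue 533 [405.9375 367.5   ] ztop 0.118 med [0.4676 0.047  0.1154] circ [0.4676 0.0471]
top green 319 [250.9375 198.125 ] ztop 0.041 med [0.7635 0.3103 0.0387] circ [0.7649 0.3104]
top green 87 [222.5     222.65625] ztop 0.061 med [0.714  0.3541 0.0579] circ [0.7152 0.3542]
top green 355 [239.84375 319.6875 ] ztop 0.041 med [0.5515 0.3235 0.0391] circ [0.5509 0.324 ]
top green 98 [217.1875  352.03125] ztop 0.06 med [0.4954 0.356  0.0584] circ [0.4964 0.3568]
side orange 536 [516.25     18.90625] ztop 0.218 med [ 0.2859 -1.0747  0.216 ] circ [ 0.2865 -1.0727]
side orange 250 [388.4375 193.75  ] ztop 0.097 med [ 0.6163 -0.2567  0.0949] circ [ 0.6156 -0.263 ]
side blue 454 [471.09375 297.03125] ztop 0.117 med [0.4672 0.0525 0.1154] circ [0.4675 0.0492]
side green 462 [260.15625 457.34375] ztop 0.04 med [0.7617 0.3146 0.0387] circ [0.7619 0.3115]
side green 471 [413.28125 475.15625] ztop 0.04 
[... 787 characters left out ...]
25 [0.658 0.588 0.125] [0.06  0.037]
obj [457.88852768 256.01667366] 0.093 [ 0.648 -0.04   0.091] [0.067 0.066]
obj [595.37301937 273.40173856] 0.097 [ 0.616 -0.263  0.095] [0.062 0.065]
obj [355.32616445 293.50641635] 0.088 [0.587 0.128 0.085] [0.064 0.063]
obj [537.95688611 353.60965267] 0.107 [ 0.487 -0.163  0.105] [0.063 0.062]
obj [ 52.64445755 381.19103774] 0.125 [0.443 0.615 0.125] [0.108 0.012]
obj [405.56228921 367.34032462] 0.118 [0.468 0.047 0.115] [0.062 0.063]
obj [ 65.18854749 461.19500698] 0.125 [0.328 0.591 0.125] [0.067 0.02 ]
[ 0.61303833 -0.26223618  0.095     ] [ 0.61462453 -0.25283608  0.095     ]
blue [0.46803129 0.04562946 0.115     ] [0.46613748 0.05293483 0.115     ]
```

View pics/crop.png

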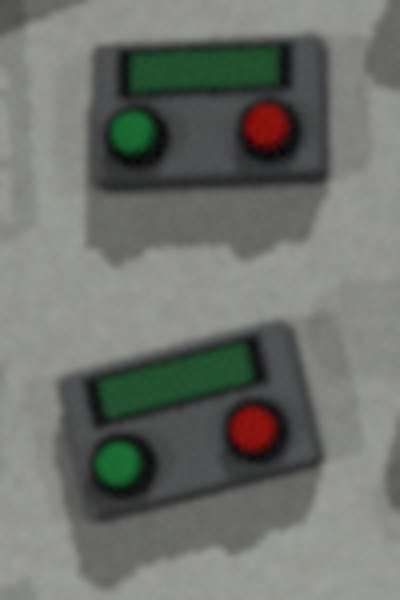

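The crop shows the two boxes. The lower one has green at (120,465) and red at (254,430), and it is the one meant: about 0.64 m from the base against 0.82 m for the upper. The two views agree on heights (0.095, 0.115 and 0.058 m). Now to the orange jar at travel height, closing the fingers on the way.

```bash
python3 -m creep '[[[0.045,-0.013,0],[0,0,0],-1],[[0.045,-0.013,0],[0,0,0],-1],[[0.045,-0.013,0],[0,0,0],-1],[[0.045,-0.013,0],[0,0,0],-1],[[0.045,-0.013,0],[0,0,0],-1],[[0.045,-0.013,0],[0,0,0],-1],[[0.045,-0.013,0],[0,0,0],-1],[[0.045,-0.013,0],[0,0,0],-1],[[0.045,-0.013,0],[0,0,0],-1],[[0.045,-0.013,0],[0,0,0],-1],[[0,0,0],[0,0,0],-1],[[0,0,0],[0,0,0],-1]]'
cat > d.py <<'E'
import sys
from h import *
from scipy.spatial.transform import Rotation as R
s=sense();w,x,y,z=s['ee_rot'];r=R.from_quat([x,y,z,w])
print(s['t'],s['tcp_pos'],s['contact_force'],s['finger_gap'],'tool axis',r.as_matrix()[:,2].round(4))
print('tool delta',r.inv().apply(np.array(list(map(float,sys.argv[1:])))-s['tcp_pos']).round(4))
E
python3 d.py 0.6163 -0.263 0.135
```

```text
t: 1.6
tcp_pos: [0.6136, -0.2656, 0.2493]
ee_rot: [-0.0, 0.978, 0.211, -0.001]
contact_force: [0.4, -1.3, -0.2]
finger_gap: 0.0
grip_force: 0.0
1.6 [ 0.61357375 -0.26556871  0.24933514] [ 0.35829668 -1.2670955  -0.21978059] 0.00022095113060985588 tool axis [-1.3e-03  2.0e-04 -1.0e+00]
tool delta [ 0.0037 -0.0011  0.1143]
```

```bash
python3 -m creep '[[[0.003,-0.001,0.03],[0,0,0],-1],[[0,0,0.03],[0,0,0],-1],[[0,0,0.03],[0,0,0],-1],[[0,0,0.014],[0,0,0],-1],[[0,0,0.01],[0,0,0],-1],[[0,0,0],[0,0,0],-1],[[0,0,0],[0,0,0],-1]]'; python3 d.py 0.6163 -0.263 0.135
python3 - <<'E'
from h import *
a,_=capture('side');save('side1.png',a[60:260,180:360].repeat(3,0).repeat(3,1))
E
```

```text
t: 2.48
tcp_pos: [0.617, -0.2639, 0.1375]
ee_rot: [0.001, 0.978, 0.211, 0.001]
contact_force: [0.0, 0.3, 0.2]
finger_gap: 0.003
grip_force: 0.0
2.475 [ 0.61698126 -0.26387591  0.13749339] [0.03216466 0.27240523 0.20700259] 0.002835679607063294 tool axis [ 0.002  -0.0011 -1.    ]
tool delta [-0.0003 -0.0011  0.0025]
```

View pics/side1.png

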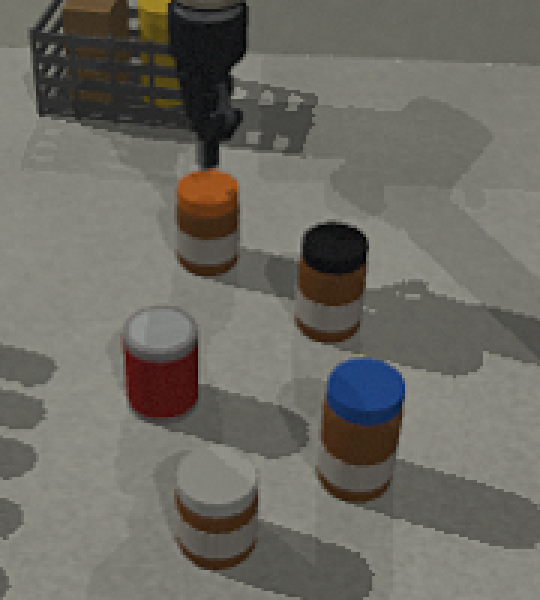

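The fingertips are at (208,167), directly above the orange lid centre at (208,188), with a clear gap. I'll hold for two seconds, then rise.

```bash
python3 -m creep '[[[0,0,0],[0,0,0],-1],[[0,0,0],[0,0,0],-1],[[0,0,0],[0,0,0],-1],[[0,0,0],[0,0,0],-1],[[0,0,0],[0,0,0],-1],[[0,0,0],[0,0,0],-1],[[0,0,0],[0,0,0],-1],[[0,0,0],[0,0,0],-1],[[0,0,0],[0,0,0],-1],[[0,0,0],[0,0,0],-1]]' | head -2
python3 -m creep '[[[0,0,0],[0,0,0],-1],[[0,0,0],[0,0,0],-1],[[0,0,0],[0,0,0],-1],[[0,0,0],[0,0,0],-1],[[0,0,0],[0,0,0],-1],[[0,0,0],[0,0,0],-1],[[0,0,0],[0,0,0],-1],[[0,0,-0.03],[0,0,0],-1],[[0,0,-0.04],[0,0,0],-1],[[0,0,-0.04],[0,0,0],-1],[[0,0,0],[0,0,0],-1]]' | head -2
python3 d.py 0.4675 0.0475 0.25
```

```text
t: 3.78
tcp_pos: [0.6163, -0.2634, 0.136]
t: 5.15
tcp_pos: [0.6183, -0.2645, 0.2516]
5.15 [ 0.61829723 -0.26446134  0.25159363] [ 0.05486732 -0.34001798 -0.5581258 ] 0.0014433979676479452 tool axis [ 0.0079 -0.0045 -1.    ]
tool delta [-0.0088 -0.3464 -0.001 ]
```

```bash
python3 -m creep '[[[-0.001,-0.043,0],[0,0,0],-1],[[-0.001,-0.043,0],[0,0,0],-1],[[-0.001,-0.043,0],[0,0,0],-1],[[-0.001,-0.043,0],[0,0,0],-1],[[-0.001,-0.043,0],[0,0,0],-1],[[-0.001,-0.043,0],[0,0,0],-1],[[-0.001,-0.043,0],[0,0,0],-1],[[-0.001,-0.043,0],[0,0,0],-1],[[0,0,0],[0,0,0],-1],[[0,0,0],[0,0,0],-1],[[0,0,0],[0,0,0],-1]]'|head -2; python3 d.py 0.4675 0.0475 0.155
```

```text
t: 6.52
tcp_pos: [0.4675, 0.0459, 0.2456]
6.525 [0.4675321  0.04592109 0.24558578] [ 0.96779127 -0.49468485  0.05270586] 0.00023856300259410832 tool axis [-7.e-04 -1.e-04 -1.e+00]
tool delta [ 0.0007 -0.0014  0.0906]
```

```bash
python3 -m creep '[[[0,-0.001,0.03],[0,0,0],-1],[[0,0,0.03],[0,0,0],-1],[[0,0,0.02],[0,0,0],-1],[[0,0,0.01],[0,0,0],-1],[[0,0,0],[0,0,0],-1],[[0,0,0],[0,0,0],-1]]'|head -2; python3 -m creep '[[[0,0,0],[0,0,0],-1],[[0,0,0],[0,0,0],-1],[[0,0,0],[0,0,0],-1],[[0,0,0],[0,0,0],-1],[[0,0,0],[0,0,0],-1],[[0,0,0],[0,0,0],-1],[[0,0,0],[0,0,0],-1],[[0,0,0],[0,0,0],-1]]'|head -2
python3 d.py 0.4675 0.0475 0.155
python3 - <<'E'
from h import *
a,_=capture('side');save('side2.png',a[100:384,180:360].repeat(2,0).repeat(2,1))
E
```

```text
t: 7.28
tcp_pos: [0.4676, 0.0474, 0.1571]
t: 8.28
tcp_pos: [0.4669, 0.0477, 0.156]
8.275 [0.46685432 0.04766142 0.1560059 ] [-1.09942891  0.3816385  -0.06085213] 0.003805638351773587 tool axis [ 0.  0. -1.]
tool delta [0.0005 0.0004 0.001 ]
```

View pics/side2.png

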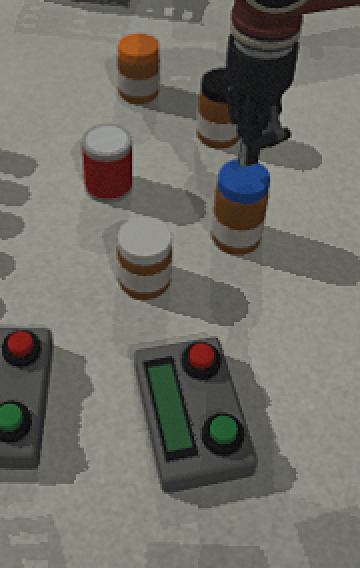

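```bash
python3 -m creep '[[[0,0,0],[0,0,0],-1],[[0,0,0],[0,0,0],-1],[[0,0,0],[0,0,0],-1],[[0,0,0],[0,0,0],-1],[[0,0,0],[0,0,0],-1],[[0,0,0],[0,0,0],-1],[[0,0,0],[0,0,0],-1],[[0,0,0],[0,0,0],-1],[[0,0,0],[0,0,0],-1],[[0,0,-0.03],[0,0,0],-1],[[0,0,-0.03],[0,0,0],-1],[[0,0,0],[0,0,0],-1]]'|head -2
python3 d.py 0.4958 0.3575 0.2
```

```text
t: 9.82
tcp_pos: [0.4685, 0.0476, 0.219]
9.825 [0.46852648 0.04756802 0.21904358] [ 0.15779542 -0.56033983  0.07539854] 0.001732092514476773 tool axis [ 5.9e-03 -3.0e-04 -1.0e+00]
tool delta [ 0.1525 -0.2712  0.0191]
```

The fingertips at (248,163) were over the middle of the blue lid at (243,180), with a gap, and the two-second hold is done. Next, above the green button, at (223,432) in that crop.

```bash
python3 -m creep '[[[0.022,-0.039,0],[0,0,0],-1],[[0.022,-0.039,0],[0,0,0],-1],[[0.022,-0.039,0],[0,0,0],-1],[[0.022,-0.039,0],[0,0,0],-1],[[0.022,-0.039,0],[0,0,0],-1],[[0.022,-0.039,0],[0,0,0],-1],[[0.022,-0.038,0],[0,0,0],-1],[[0,0,0],[0,0,0],-1],[[0,0,0],[0,0,0],-1],[[0,0,0],[0,0,0],-1]]'|head -2; python3 d.py 0.4958 0.3575 0.09
```

```text
t: 11.08
tcp_pos: [0.4949, 0.3579, 0.2155]
11.075 [0.49494935 0.35785017 0.21546534] [ 0.57246745 -0.14154924  0.79881162] -0.0006152242481830816 tool axis [-7.e-04 -6.e-04 -1.e+00]
tool delta [0.0007 0.0006 0.1255]
```

```bash
python3 -m creep '[[[0.001,0.001,0.04],[0,0,0],-1],[[0,0,0.04],[0,0,0],-1],[[0,0,0.03],[0,0,0],-1],[[0,0,0.015],[0,0,0],-1],[[0,0,0],[0,0,0],-1],[[0,0,0],[0,0,0],-1],[[0,0,0],[0,0,0],-1]]'|head -4; python3 d.py 0.4958 0.3575 0.071
python3 - <<'E'
from h import *
a,_=capture('side');save('side3.png',a[220:384,200:350].repeat(3,0).repeat(3,1))
E
```

```text
t: 11.95
tcp_pos: [0.4974, 0.359, 0.0929]
ee_rot: [-0.0, 0.978, 0.211, 0.002]
contact_force: [-0.2, 0.7, 1.0]
11.95 [0.49741845 0.35901263 0.09291649] [-0.17135157  0.74377173  0.98003526] -0.003954393101794638 tool axis [ 0.0028  0.0015 -1.    ]
tool delta [-0.0022  0.0007  0.0219]
```

View pics/side3.png

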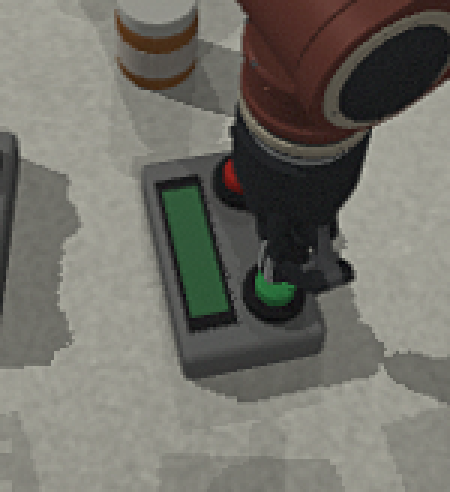

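The tip, around (266,282), is just above the green button centred near (275,290), and the red button is clear. I'll push in small steps and watch the force.

```bash
python3 -m creep '[[[-0.001,0,0.008],[0,0,0],-1],[[0,0,0.006],[0,0,0],-1],[[0,0,0.003],[0,0,0],-1],[[0,0,0],[0,0,0],-1],[[0,0,0],[0,0,0],-1]]'|head -4;  python3 -m creep '[[[0,0,0.003],[0,0,0],-1],[[0,0,0],[0,0,0],-1],[[0,0,0],[0,0,0],-1],[[0,0,0],[0,0,0],-1]]'|head -4
```

```text
t: 12.62
tcp_pos: [0.4952, 0.358, 0.0741]
ee_rot: [0.0, 0.978, 0.211, -0.0]
contact_force: [-1.9, -0.0, 2.3]
t: 13.12
tcp_pos: [0.4955, 0.3581, 0.0712]
ee_rot: [-0.0, 0.978, 0.211, 0.0]
contact_force: [-3.0, -0.9, 4.1]
```

```bash
python3 -m creep '[[[0,0,0.002],[0,0,0],-1],[[0,0,0],[0,0,0],-1],[[0,0,0],[0,0,0],-1]]'|head -4;  python3 -m creep '[[[0,0,0.001],[0,0,0],-1],[[0,0,0],[0,0,0],-1],[[0,0,0],[0,0,0],-1]]'|head -4
```

```text
t: 13.5
tcp_pos: [0.4956, 0.3582, 0.0706]
ee_rot: [0.0, 0.978, 0.211, -0.0]
contact_force: [-5.8, -2.3, 13.0]
t: 13.88
tcp_pos: [0.4957, 0.3582, 0.0705]
ee_rot: [0.0, 0.978, 0.211, -0.0]
contact_force: [-8.3, -3.9, 16.4]
```

The button is bottomed out: the force passes 5 N and the travel has stopped. Retreat.

```bash
python3 -m creep '[[[0,0,-0.01],[0,0,0],-1],[[0,0,-0.03],[0,0,0],-1],[[0,0,-0.05],[0,0,0],-1],[[0,0,-0.05],[0,0,0],-1],[[0,0,0],[0,0,0],-1],[[0,0,0],[0,0,0],-1],[[0,0,0],[0,0,0],-1],[[0,0,0],[0,0,0],-1]]'|head -4
python3 - <<'E'
from h import *
a,d=capture('side');ci=camera_info('side')
f=np.load('v0.npz')
for n,im,dd in(('before',f['b'],f['db']),('now',a,d)):
    hsv=cv2.cvtColor(im,cv2.COLOR_RGB2HSV);P=cloud(ci,dd)
    for c,(l,h,s) in{'green':(50,75,110),'orange':(5,18,150),'blue':(105,125,130)}.items():
        m=(cv2.inRange(hsv,(l,s,60),(h,255,255))>0)&(dd>0)&(P[...,0]<.68)&(P[...,1]>-.4)&(P[...,2]>.05)&(P[...,2]<.13)
        print(n,c,m.sum(),np.median(P[m],0).round(4))
E
```

```text
t: 14.88
tcp_pos: [0.4948, 0.3576, 0.206]
ee_rot: [0.0, 0.978, 0.211, -0.001]
contact_force: [-0.1, -0.2, -0.3]
before green 136 [0.4958 0.36   0.0583]
before orange 722 [ 0.5894 -0.1418  0.0816]
before blue 453 [0.4675 0.0577 0.1151]
now green 152 [0.4955 0.361  0.058 ]
now orange 490 [ 0.6094 -0.2373  0.0793]
now blue 0 [nan nan nan]
  return _methods._mean(a, axis=axis, dtype=dtype,
  ret = um.true_divide(
```

The green button is back up at 0.058 m. The blue lid gives no reading, probably hidden by the arm, so I'll check it from the top.

```bash
python3 - <<'E'
from h import *
a,d=capture('top');save('top1.png',a)
b,_=capture('side');save('tops.png',np.hstack([a[100:300,100:],b[50:250,130:]])[:, :800])
E
```

```text
(no output)
```

View pics/tops.png

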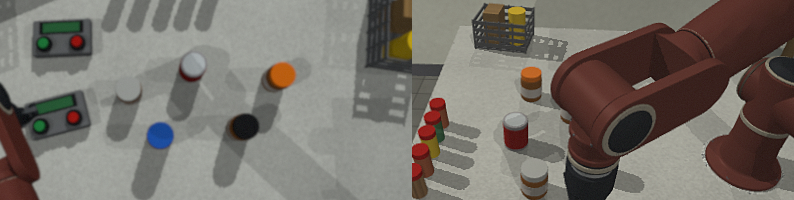

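All the jars and the tin stand where they did (blue lid at (160,135), orange (282,75), tin (192,66)). The arm only blocked the side view and is clear of everything. Handing in.

```bash
python3 -c "
from cell import *
print(close_job())"
```

```text
the job is handed in; nothing more can be done
None
```

The stock check is done and handed in: I pointed at the orange lid, then the blue lid, for two seconds each, then pushed the green button fully down and it came back up, with the jars and tin still in place in the last top view; the hand-in gave no verdict.

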